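# Lay out the laundry shelf in order of use

## Task

Lay out the white shelf for the next wash: stand the powder tub in the middle of the gap between the hook tray and the peg box, put the soap bar in the middle of the space left between the tray and the tub with its long side along the row, and stand the blue softener bottle in the middle of the space between the tub and the peg box, all in one straight row along the middle of the shelf. Then set the scoop upright in the middle of the tub's lid with its handle pointing straight to the front of the shelf. Keep the tub and the softener bottle upright throughout and leave the brush, the brown bottle and the sleeve board where they are.

Things in the scene. Friction and masses are not known exactly. Their poses are not given: they have to be found in the camera images.
- tub: jar of washing powder: white round body with a yellow band and a flat round orange screw lid; 66 mm across at the lid (63 mm below it), 84 mm tall, 0.32 kg; origin at the centre of its underside, z up. Loose, starts standing on the table.
- soap: olive-green bar of laundry soap, 74 mm long (its y axis) x 50 mm wide (its x axis) x 34 mm high, 0.13 kg; origin at the centre of its underside, z up. Loose, starts lying on the table.
- softener: blue plastic softener bottle, round, with a pale label band and a white cap; 60 mm diameter up to 100 mm height, then a sloping shoulder to the cap, which is 34 mm in diameter and reaches from 114 to 140 mm; 0.36 kg; origin at the centre of its underside, z up. Loose, starts standing on the table.
- scoop: small grey plastic laundry scoop, 35 g: round open cup with flat base, 42 mm diameter at the base, 50 at the rim, 36 tall, walls 2.5 mm; flat handle 18 mm wide leaves the rim along its -x axis, ending 101 mm from the cup's axis, its top 34 mm above the base. Origin at the centre of the cup's underside. Loose, starts upright on the table, handle towards the robot within 0.6 rad.
- shelf: low white resin shelf on the table, fixed: deck 170 mm deep (x) x 600 mm long (y), flat top 45 mm above the table; origin under the deck's centre at table height. Its front (-x) is the long side towards the robot. Tray on one end, peg box on the other (which end varies), each centred on the depth, its centre 223 mm from the shelf's: the row runs along the shelf's y axis.
- tray: silver aluminium tray of metal S-hooks on one end of the shelf, fixed: 150 mm deep (x) x 120 mm along the shelf (y; 126 mm with its rolled rim), 22 mm high; origin at the centre of its underside, on the deck.
- pegbox: clear plastic box full of coloured clothes pegs, with a closed clear flap hinged at its rear top edge, on the other end of the shelf, fixed: 140 mm deep (x) x 120 mm along the shelf (y), 82 mm high with the flap; origin at the centre of its underside, on the deck.
- brush: wooden scrubbing brush lying on its pale bristles, 130 mm (x) x 45 mm x 39 mm high, loose on the table at the left; not to be disturbed. Origin at the centre of its underside.
- vinegar: brown glass bottle with a black cap, 64 mm diameter, 190 mm tall, loose on the table at the left; not to be disturbed. Origin at the centre of its underside.
- sleeve_board: wooden sleeve board (small two-deck ironing board), about 450 mm long (x) x 110 mm wide x 122 mm high, loose on the table far right; not to be disturbed. Origin at the underside near its middle.

How it is judged:
By the outcome, as a careful person would: the job done as asked, in the order asked, and still so for the second after the job is handed in, with the robot touching nothing.
It also fails if it takes over 112 s, if anything falls off the work surface, if the arm or the gripper's body presses on something with over 40 N, if the wrist force passes 120 N, or if a joint passes its speed limit or range.

## Robot

A 6-joint arm with a two-finger parallel gripper is mounted at the origin on the work surface. World frame = base frame: x ahead of the robot, y to its left, z up, the work surface at z = 0. Lengths are in m, angles in degrees, forces in N, time in s.
With the tool pointing down it reaches from about 0.35 to 0.875 m from the base axis. Payload 4.2 kg.
Tool frame: the origin (TCP) lies midway between the tips of the shut fingers; the grasp point (between the pads) lies 19 mm behind it; z points along the fingers, y is the line along which they close (so a half turn about z gives the same grasp; the last joint's range is limited). The gripper opens to 87 mm and grips with 3 to 60 N. Pads are 19 mm wide; open, the fingers measure 117 mm over their backs; the gripper's body (75 mm by 190 mm) begins 51 mm behind the grasp point.
Start: joints at [88.327, 22.042, 0.453, 0, -68.411, -14.817], TCP at [0.177, 0.599, 0.202] pointing down, gripper open.
Joint ranges: [-179.83, 179.83], [-69.29, 118.12], [-61.27, 80.66], [-181.25, 117.63], [-171.15, -9.14], [-177.46, 177.46]. Speed limits (degrees/s): [159.86, 159.86, 180, 180, 180, 180].

## Interface

Orientations are given as [roll, pitch, yaw] about the fixed x, y, z axes, in that order (R = Rz(yaw) Ry(pitch) Rx(roll)).
In Python, from workcell import env gives the robot as it stands. The module is installed in compiled form; this text tells all that it offers. Calls block until the motion is done:
- env.goto(position, orientation): joint-space move of the TCP to a pose.
- env.move_straight(position, rotation=None, rate=0.15, force_limit=None): straight line of the TCP; rotation=None keeps the orientation; rate is the mean speed in m/s. With force_limit (N) it stops when the force on the tool has changed by that much, and returns True; else False.
- env.set_joints(angles): joint-space move.
- env.gripper_to(opening, grasp_force=None): opening from 0.0 (shut) to 1.0 (fully open); grasp_force is the grip in N (None keeps the last); returns when the fingers have stopped.
- env.dwell(seconds).
- env.inverse_kinematics(position, orientation): joint angles nearest the present ones, or None.
- env.read_state(): the state.
- env.grab_frame(name): name is "scene" or "top" or "wrist"; returns a dict with "image" (420x560x3 uint8, blue, green, red), "fx", "fy", "cx", "cy" (pixels), "position" and "orientation" of the camera in the world. Camera axes: x right, y up, looking along -z (the intrinsics and any distortion apply to the point x, -y, -z); pixel columns grow to the right and rows downward; lengths in m; the calibration is good to about 2 mm. The wrist camera is an equidistant fisheye: a pixel r from the principal point sees the ray r / f radians off the axis. A picture is of the moment at which its call begins. There is no depth.
A pose or a line that the arm cannot do raises env.Unreachable and nothing moves.
- env.close_job(): hands the job in; it is judged then, once.
Trained networks look in a picture, given as the dict that the camera call returned (one of the last four; its "shot" number tells which), for a name from the list of things; names that differ only in an ending like _2 or _b are one class to them, and where a whole thing is asked for, a point or a joint stands for the part that bears it (a point fixed in the world has none). Each returns a list of dicts, best first, with "score" (0 to 1); they miss things now and then, are a little off and sometimes report something else, mostly with a low value. They report only what shows in the picture. A call takes as long as a camera call.
- env.search_frame(picture, thing): "xyz" ([x, y, z] in m, in world coordinates, good to about 4 mm: the middle of the surface that is visible of it).
- env.trace(picture, thing): "mask" (420x560 bool, what is visible of it).
The state is a dict: "clock": time; "joint_positions": joint angles; "qvel": joint speeds; "joint_torque": joint torques, N m; "position": TCP position; "tool_rot": TCP orientation; "force": force on the tool from outside, world axes, zero at the start; "wrist_torque": the same for the moment, N m; "opening": opening from 0.0 (shut) to 1.0 (fully open); "finger_force": force on a finger pad.
Only numpy, scipy, OpenCV 4.12 (cv2) and the standard library are available. Lean on these libraries where they do the work, as an engineer would, in place of code of your own. Each camera call takes 0.05 s, during which the arm holds its last target. There are 200 camera calls.

## Working session

There is one attempt and no reset: what is moved stays moved. The work goes in short steps, each a Python script; the robot and the scene stay as the last script left them, time stands still between calls to the robot, and variables do not carry over. Pictures are saved under pics/ and viewed, at most 14 in all, crops included, and the job is handed in when it is done.

```bash
mkdir -p pics; ls
python3 - <<'E'
from workcell import env
import cv2, numpy as np
for n in ("scene","top"):
    f=env.grab_frame(n); cv2.imwrite(f"pics/{n}0.png",f["image"])
    print(n,f["position"],f["orientation"],f["fx"],f["fy"],f["cx"],f["cy"],[k for k in f])
    for t in "tub soap softener scoop shelf tray pegbox brush vinegar sleeve_board".split():
        print(t,[(np.round(d["xyz"],3).tolist(),round(d["score"],2)) for d in env.search_frame(f,t)[:2]])
print(env.read_state())
E
```

```text
pics
scene [ 1.29057934 -0.64564639  1.27420841] [38.21523345 -0.77075147 52.44066561] 478.5023357300114 478.5023357300114 275.2732751302817 215.7605932651609 ['image', 'fx', 'fy', 'cx', 'cy', 'position', 'orientation', 'shot']
tub [([0.399, 0.251, 0.069], 0.98)]
soap [([0.44, 0.118, 0.031], 0.62)]
softener [([0.459, -0.133, 0.085], 0.63)]
scoop [([0.364, -0.295, 0.034], 0.55)]
shelf [([0.684, -0.014, 0.044], 0.89)]
tray [([0.672, -0.218, 0.049], 0.77), ([0.442, 0.114, 0.03], 0.57)]
pegbox [([0.683, 0.198, 0.128], 0.63)]
brush []
vinegar [([0.359, 0.427, 0.101], 0.83)]
sleeve_board [([0.588, -0.53, 0.124], 0.6)]
top [ 0.39242678 -0.03826485  1.35871983] [  5.0382522    0.82966212 -90.80898108] 480.16263351348783 480.16263351348783 277.5727766234743 214.79083381908805 ['image', 'fx', 'fy', 'cx', 'cy', 'position', 'orientation', 'shot']
tub [([0.385, 0.258, 0.084], 0.84)]
soap [([0.429, 0.126, 0.037], 0.86)]
softener [([0.441, -0.122, 0.11], 0.83)]
scoop [([0.347, 0.427, 0.127], 0.51)]
shelf [([0.665, 0.003, 0.046], 0.58)]
tray [([0.67, -0.221, 0.05], 0.82)]
pegbox [([0.669, 0.218, 0.1
[... 154 characters left out ...]
24], 0.7)]
{'clock': 1.1, 'joint_positions': array([ 8.83277789e+01,  2.20389408e+01,  4.52611874e-01,  2.99266318e-04,
       -6.84105878e+01, -1.48185592e+01]), 'qvel': array([-0.01565567,  0.04017988,  0.02985183, -0.07710013,  0.02971038,
       -0.0800987 ]), 'joint_torque': array([-1.34304839e-03, -3.90479529e+01,  1.87622792e+01,  4.22432229e+00,
        1.54671626e-02, -2.67670788e-05]), 'position': array([0.17736524, 0.59928526, 0.20227964]), 'tool_rot': array([-1.79996948e+02,  5.19544160e-04, -1.64906702e+01]), 'force': array([-0.02294485, -0.15949497,  0.02435734]), 'wrist_torque': array([-0.02973413,  0.00747935,  0.0069793 ]), 'finger_force': 0.0, 'opening': 0.9969615529043878}
```

View pics/top0.png

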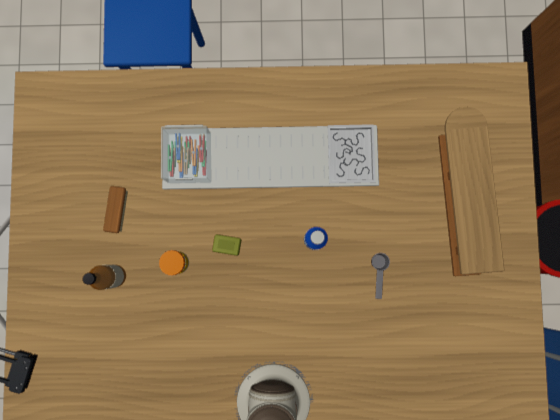

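View pics/scene0.png

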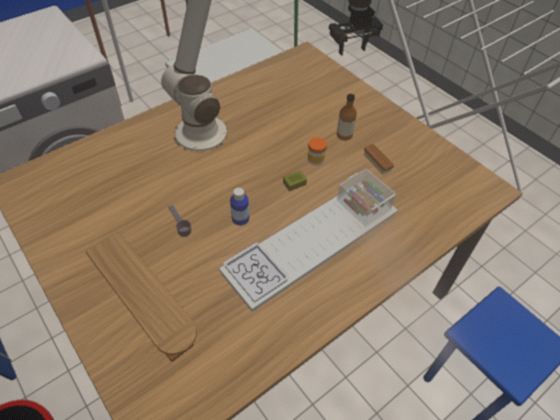

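Peg box at +y (px 187,155), tray at −y (350,155), shelf nearly aligned. The tub (172,262), soap (226,244), softener (316,237) and scoop (380,262, handle toward the robot) stand clear in front. Next I'll take wrist views over each group.

```bash
cat > h.py <<'E'
from workcell import env
import cv2, numpy as np
from scipy.spatial.transform import Rotation as R
def ray(f,uv,wrist):
    uv=np.atleast_2d(uv).astype(float); x=(uv[:,0]-f["cx"])/f["fx"]; y=(uv[:,1]-f["cy"])/f["fy"]
    if wrist:
        r=np.hypot(x,y)+1e-12; d=np.c_[np.sin(r)*x/r,-np.sin(r)*y/r,-np.cos(r)]
    else: d=np.c_[x,-y,-np.ones(len(x))]
    return R.from_euler("xyz",f["orientation"],degrees=True).apply(d)
def onplane(f,uv,z,wrist):
    d=ray(f,uv,wrist); p=np.array(f["position"]); return (p+d*((z-p[2])/d[:,2])[:,None])
def project(f,P,wrist):
    q=R.from_euler("xyz",f["orientation"],degrees=True).inv().apply(np.atleast_2d(P)-np.array(f["position"]))
    a,b,c=q[:,0],-q[:,1],-q[:,2]
    if wrist:
        r=np.hypot(a,b)+1e-12; t=np.arctan2(r,c); x,y=a/r*t,b/r*t
    else: x,y=a/c,b/c
    return np.c_[f["fx"]*x+f["cx"],f["fy"]*y+f["cy"]]
def st(): 
    s=env.read_state(); return round(s["clock"],2),np.round(s["position"],4),np.round(s["tool_rot"],2),round(s["opening"],3),np.round(s["force"],1)
E
python3 - <<'E'
from h import *
import pickle
V={"a":(0.40,0.19,0.33),"b":(0.60,0.0,0.40),"c":(0.40,-0.21,0.33)}
out={}
for k,p in V.items():
    for yaw in (90,-90): print(k,yaw,np.round(env.inverse_kinematics(p,[180,0,yaw]),0))
    env.goto(p,[180,0,-90] if 0 else [180,0,90] if abs(env.inverse_kinematics(p,[180,0,90])[5])<abs(env.inverse_kinematics(p,[180,0,-90])[5]) else [180,0,-90])
    env.dwell(0.2)
    f=env.grab_frame("wrist"); cv2.imwrite(f"pics/w{k}.png",f["image"]); m={}
    for t in "tub soap softener scoop shelf tray pegbox".split():
        r=env.trace(f,t); s=env.search_frame(f,t)
        m[t]=[(x["score"],x["mask"]) for x in r[:2]]
        print(t,[(round(x["score"],2),int(x["mask"].sum())) for x in r[:2]],[(np.round(d["xyz"],3).tolist(),round(d["score"],2)) for d in s[:1]])
    out[k]=(f,m); print(st(),f["position"],f["orientation"])
pickle.dump(out,open("views.pkl","wb"))
cv2.imwrite("pics/abc.png",cv2.resize(np.vstack([np.hstack([out[k][0]["image"] for k in "ac"]),np.hstack([out["b"][0]["image"]]*2)]),(800,600)))
E
```

```text
a 90 [ 47.  -0. -10.   0. -81. 133.]
a -90 [ 47.  -0. -10.   0. -81. -47.]
tub [(0.83, 2148)] [([0.382, 0.256, 0.082], 0.81)]
soap [(0.66, 1659)] [([0.425, 0.119, 0.035], 0.65)]
softener [] []
scoop [] []
shelf [(0.73, 15513)] [([0.653, 0.054, 0.045], 0.83)]
tray [(0.69, 15384)] []
pegbox [(0.67, 8864)] [([0.645, 0.217, 0.124], 0.61)]
(3.81, array([0.4 , 0.19, 0.33]), array([-180.  ,    0.  ,  -90.01]), 1.0, array([-0.6,  0.2, -0.6])) [0.40061195 0.11263117 0.51327006] [-1.67633880e+01 -2.92112251e-02 -1.79965796e+02]
b 90 [ 15.  16.  19.   0. -93. 165.]
b -90 [ 15.  16.  19.   0. -93. -15.]
tub [] []
soap [(0.92, 1122)] [([0.433, 0.116, 0.033], 0.78)]
softener [(0.81, 1633)] [([0.454, -0.116, 0.107], 0.66)]
scoop [(0.79, 537), (0.23, 4025)] [([0.349, -0.288, 0.036], 0.9)]
shelf [(0.66, 18572)] [([0.667, -0.008, 0.048], 0.7)]
tray [(0.81, 6034)] [([0.675, -0.217, 0.046], 0.65)]
pegbox [(0.93, 4048)] [([0.665, 0.17, 0.128], 0.79)]
(5.86, array([ 6.e-01, -1.e-04,  4.e-01]), array([179.99,  -0.  , -90.01]), 1.003, array([ 0.2, -0.5, -0.2])) [ 0.59994292 -0.07695682  0.58403542] [-1.68132659e+01  3.77211881e-02 -1.79914973e+02]
c 90 [  -7.    1.   -9.    0.  -81. -173.]
c -90 [ -7.   1.  -9.   0. -81.   7.]
tub [] []
soap [(0.92, 575)] [([0.424, 0.09, 0.033], 0.77)]
softener [(0.78, 2185)] [([0.434, -0.138, 0.104], 0.81)]
scoop [(0.91, 1554)] [([0.361, -0.297, 0.036], 0.93)]
shelf [(0.62, 7247), (0.59, 1521)] [([0.634, -0.116, 0.044], 0.85)]
tray [(0.59, 7058)] [([0.671, -0.226, 0.051], 0.89)]
pegbox [] []
(7.95, array([ 0.4 , -0.21,  0.33]), array([-180.  ,    0.  ,  -90.01]), 1.0, array([-0.6, -0. ,  0.6])) [ 0.40159828 -0.28762398  0.51355021] [-1.67982497e+01 -1.74241411e-05 -1.79956752e+02]
```

View pics/abc.png

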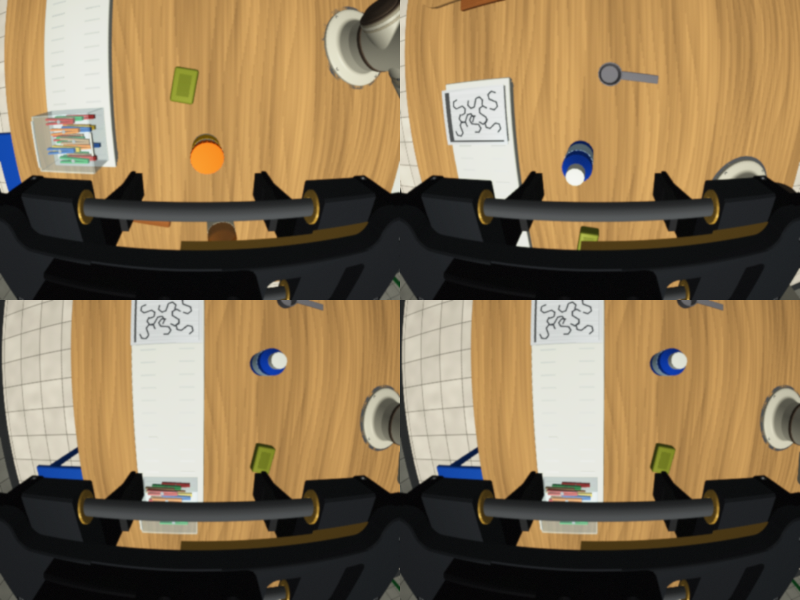

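```bash
cat > fit.py <<'E'
from h import *
from scipy.optimize import minimize
def box(dx,dy,z0,z1,c=(0,0)): return np.array([[c[0]+a*dx/2,c[1]+b*dy/2,z] for a in(-1,1) for b in(-1,1) for z in(z0,z1)])
def disc(r,z,n=48):
    t=np.arange(n)*2*np.pi/n; return np.c_[r*np.cos(t),r*np.sin(t),np.full(n,z)]
M={"tub":[np.vstack([disc(.0315,0),disc(.033,.07),disc(.033,.084)])],
 "soap":[box(.05,.074,0,.034)],
 "softener":[np.vstack([disc(.03,0),disc(.03,.1)]),np.vstack([disc(.03,.1),disc(.017,.114)]),np.vstack([disc(.017,.114),disc(.017,.14)])],
 "scoop":[np.vstack([disc(.021,0),disc(.025,.036)]),box(.078,.018,.031,.034,(-.062,0))],
 "shelf":[box(.17,.6,0,.045)],"deck":[box(.17,.6,.045,.045)],
 "tray":[box(.15,.126,0,.022)],"pegbox":[box(.14,.12,0,.082)]}
def place(P,p,z):
    c,s=np.cos(p[2]),np.sin(p[2]); return np.c_[p[0]+c*P[:,0]-s*P[:,1],p[1]+s*P[:,0]+c*P[:,1],P[:,2]+z]
S=4
def render(f,parts,p,z,w):
    im=np.zeros((420*S,560*S),np.uint8)
    for P in parts:
        q=((project(f,place(P,p,z),w)+.5)*S-.5).astype(np.float32)
        cv2.fillConvexPoly(im,np.round(cv2.convexHull(q)*16).astype(np.int32),1,shift=4)
    return cv2.resize(im.astype(np.float32),(560,420),interpolation=cv2.INTER_AREA)
def fit(f,mask,name,p0,z,w,yaw=True,step=(.006,.006,.12)):
    mask=mask.astype(np.float32); p0=np.array(p0,float); n=3 if yaw else 2
    g=lambda v:np.r_[v,p0[n:]]
    cost=lambda v:np.abs(render(f,M[name],g(v),z,w)-mask).sum()
    sim=np.vstack([p0[:n]]+[p0[:n]+np.eye(n)[i]*step[i] for i in range(n)])
    r=minimize(cost,p0[:n],method="Nelder-Mead",options=dict(initial_simplex=sim,xatol=1e-4,fatol=.5))
    return g(r.x),r.fun/mask.sum()
E
python3 - <<'E'
from fit import *
import pickle
V=pickle.load(open("views.pkl","rb"))
f=env.grab_frame("top"); m={t:[(x["score"],x["mask"]) for x in env.trace(f,t)[:2]] for t in "tub soap softener scoop shelf tray pegbox".split()}
V["top"]=(f,m); cv2.imwrite("pics/top1.png",f["image"]); pickle.dump(V,open("views.pkl","wb"))
I={"tub":(.382,.256,0),"soap":(.427,.12,-.2),"softener":(.44,-.13,0),"scoop":(.36,-.297,0),"tray":(.67,-.221,0),"pegbox":(.67,.218,0)}
for n,p in I.items():
    for k in V:
        f,m=V[k]
        if m[n]:
            q,e=fit(f,m[n][0][1],n,p,.045 if n in("tray","pegbox") else 0,k!="top",yaw=n not in("tub","softener"))
            print(n,k,np.round(q,4),"yaw",round(np.degrees(q[2]),1),"err",round(e,3))
E
```

```text
tub a [0.3828 0.2656 0.    ] yaw 0.0 err 0.03
tub top [0.3836 0.2633 0.    ] yaw 0.0 err 0.048
soap a [ 0.43    0.1257 -0.1698] yaw -9.7 err 0.055
soap b [ 0.4293  0.126  -0.1644] yaw -9.4 err 0.138
soap c [ 0.4306  0.1267 -0.1702] yaw -9.8 err 0.873
soap top [ 0.4301  0.1224 -0.1578] yaw -9.0 err 0.06
softener b [ 0.4431 -0.1192  0.    ] yaw 0.0 err 0.047
softener c [ 0.4431 -0.1195  0.    ] yaw 0.0 err 0.045
softener top [ 0.3972 -0.0604  0.    ] yaw 0.0 err 1.052
scoop b [ 0.3764 -0.2982 -0.0815] yaw -4.7 err 0.107
scoop c [ 0.3779 -0.2981 -0.0866] yaw -5.0 err 0.05
tray a [ 0.67  -0.221  0.   ] yaw 0.0 err 1.0
tray b [ 0.6742 -0.226   0.0017] yaw 0.1 err 0.063
tray c [ 0.6744 -0.2219  0.0067] yaw 0.4 err 0.037
tray top [ 0.6735 -0.225   0.018 ] yaw 1.0 err 0.063
pegbox a [0.6733 0.2244 0.0012] yaw 0.1 err 0.021
pegbox b [ 0.6723  0.2257 -0.0127] yaw -0.7 err 0.636
pegbox top [ 0.6727  0.2233 -0.0137] yaw -0.8 err 0.019
```

```bash
cat >> h.py <<'E'
def pick(x,y,yaw,ztcp,force,up=.12,opening=1.0):
    env.gripper_to(opening)
    env.goto([x,y,ztcp+up],[180,0,yaw])
    hit=env.move_straight([x,y,ztcp],rate=.12,force_limit=12); print("down hit",hit,st())
    env.gripper_to(0.0,force); print("grip",st(),env.read_state()["finger_force"])
def carry(x,y,yaw,ztcp,up,cur):
    p=env.read_state()["position"]
    env.move_straight([p[0],p[1],cur+up],rate=.15)
    env.move_straight([x,y,ztcp+up],rotation=[180,0,yaw],rate=.2); print("over",st())
    env.move_straight([x,y,ztcp+.012],rate=.12); env.dwell(.15)
    hit=env.move_straight([x,y,ztcp-.004],rate=.02,force_limit=3); print("set hit",hit,st())
def release(up,opening=1.0):
    env.gripper_to(opening); env.dwell(.1)
    p=env.read_state()["position"]; env.move_straight([p[0],p[1],p[2]+up],rate=.15); print("free",st())
E
python3 - <<'E'
from fit import *
import pickle
V=pickle.load(open("views.pkl","rb"))
f,m=V["top"]
M["all"]=[box(.17,.6,0,.045),box(.15,.126,.045,.067,(0,-.223)),box(.14,.12,.045,.127,(0,.223))]
mk=np.zeros((420,560),bool)
for n in("shelf","tray","pegbox"):
    mk|=m[n][0][1]; print(n,m[n][0][0],m[n][0][1].sum())
q,e=fit(f,mk,"all",(.6735,0,0),0,False,step=(.006,.006,.03)); print(np.round(q,4),np.degrees(q[2]),e)
pick(.383,.2645,-90,.025,25,up=.10)
E
```

```text
shelf 0.94 7833
tray 0.78 2596
pegbox 0.83 2864
[ 6.738e-01 -6.000e-04  2.200e-03] 0.12750110695016517 0.04367350407978241
down hit False (11.43, array([0.3835, 0.2649, 0.0256]), array([-1.7995e+02,  6.0000e-02, -9.0000e+01]), 1.0, array([0.2, 0.4, 0.2]))
grip (11.97, array([0.383 , 0.2646, 0.0253]), array([-1.7999e+02,  1.0000e-02, -8.9990e+01]), 0.735, array([-2. , -0.4,  3. ])) 24.997094124555588
```

Run:
```python
from fit import *
carry(.6737,.0018,-89.87,.025+.045,.06,.025)
release(.10)
pick(.430,.1255,-90-9.7,.003,20,up=.12)
```

```text
over (14.65, array([0.6732, 0.0024, 0.13  ]), array([ 1.7998e+02,  1.0000e-02, -8.9830e+01]), 0.734, array([ 0.7, -0.4, -3.1]))
set hit True (15.94, array([0.6734, 0.0017, 0.0703]), array([ 1.7995e+02, -2.0000e-02, -8.9860e+01]), 0.733, array([-1. , -0.3,  4.7]))
free (17.57, array([0.6713, 0.0017, 0.1674]), array([179.64,  -0.  , -89.92]), 1.003, array([-0.4,  0.1,  0.2]))
down hit False (20.01, array([0.4306, 0.1257, 0.0034]), array([-1.7995e+02,  4.0000e-02, -9.9700e+01]), 0.998, array([0.9, 0.6, 0.4]))
grip (20.73, array([0.43  , 0.1255, 0.0031]), array([180.  ,  -0.  , -99.69]), 0.573, array([0.2, 0.3, 1.2])) 19.987922608852386
```

Run:
```python
from fit import *
carry(.6737,-.0955,-89.87,.003+.045,.11,.045)
release(.12)
pick(.4431,-.1193,-90,.0755,30,up=.10)
```

```text
over (23.68, array([ 0.6733, -0.0949,  0.1581]), array([ 1.7999e+02,  1.0000e-02, -8.9830e+01]), 0.569, array([-0.1, -0.8, -1.1]))
set hit True (25.4, array([ 0.6735, -0.0955,  0.0481]), array([ 1.7995e+02, -2.0000e-02, -8.9860e+01]), 0.574, array([ 0.7, -0.1,  3.6]))
free (27.35, array([ 0.6717, -0.0953,  0.1656]), array([ 1.7969e+02,  3.0000e-02, -8.9910e+01]), 1.005, array([ 0.2,  0.6, -1. ]))
down hit False (29.47, array([ 0.4439, -0.1193,  0.0759]), array([-1.7994e+02, -1.0000e-02, -8.9980e+01]), 0.999, array([0.5, 0.2, 0.2]))
grip (30.1, array([ 0.4428, -0.1194,  0.0757]), array([ 1.7997e+02, -1.0000e-02, -9.0000e+01]), 0.662, array([-1.6,  0.2,  3.1])) 30.00255972146988
```

Run:
```python
from fit import *
p=env.read_state()["position"]
env.move_straight([p[0],p[1],.0757+.05],rate=.1)
f=env.grab_frame("scene"); cv2.imwrite("pics/lift.png",cv2.resize(f["image"][120:320,140:420],(800,571)))
print(st())
```

```text
(30.8, array([ 0.4417, -0.1193,  0.1245]), array([ 1.7985e+02,  2.0000e-02, -9.0030e+01]), 0.664, array([ 0.2,  0.2, -5.3]))
```

View pics/lift.png

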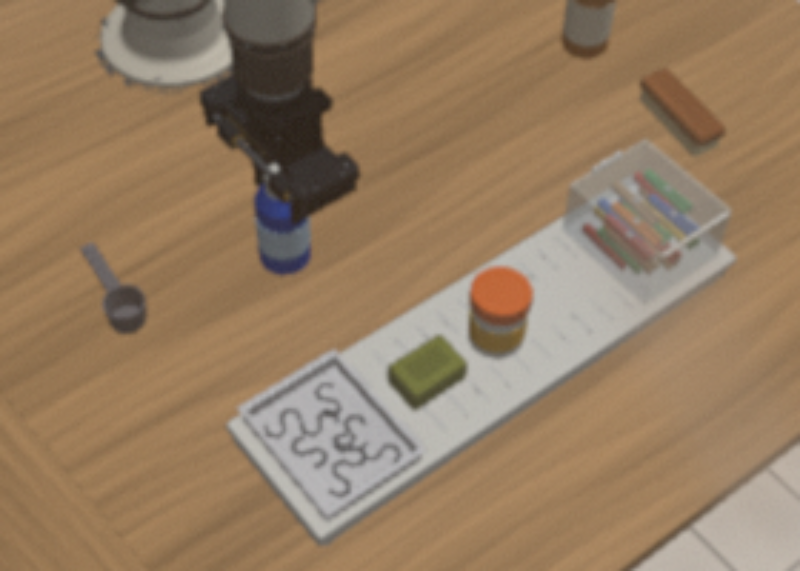

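The bottle (px 285,230) hangs upright in the grip. The tub (500,310) and soap (428,370) stand on the shelf in line. Placing the bottle next, then checking from the wrist camera.

Run:
```python
from fit import *
import pickle
carry(.6737,.099,-89.87,.0757+.045,.11,.155)
release(.10)
V={}
for k,p in {"d":(.62,.13,.40),"e":(.60,.04,.42)}.items():
    env.goto(p,[180,0,-90]); env.dwell(.3)
    f=env.grab_frame("wrist"); cv2.imwrite(f"pics/w{k}.png",f["image"])
    for n,q0,z in (("tub",(.6737,.0018,0),.045),("soap",(.6737,-.0955,0),.045),("softener",(.6737,.099,0),.045),("tray",(.674,-.223,0),.045),("pegbox",(.673,.223,0),.045)):
        r=env.trace(f,n)
        if r:
            q,e=fit(f,r[0]["mask"],n,q0,z,True,yaw=n not in("tub","softener")); print(k,n,np.round(q,4),round(np.degrees(q[2]),1),round(e,3))
f=env.grab_frame("top"); cv2.imwrite("pics/t2.png",f["image"])
for n,q0,z in (("tub",(.6737,.0018,0),.045),("soap",(.6737,-.0955,0),.045),("softener",(.6737,.099,0),.045)):
    r=env.trace(f,n)
    if r:
        q,e=fit(f,r[0]["mask"],n,q0,z,False,yaw=n=="soap"); print("top",n,np.round(q,4),round(np.degrees(q[2]),1),round(e,3))
print(st())
```

```text
over (33.62, array([0.6733, 0.0985, 0.2311]), array([-179.99,   -0.  ,  -89.9 ]), 0.666, array([-0.1, -0.7, -4.2]))
set hit True (35.34, array([0.6734, 0.099 , 0.1207]), array([ 1.7995e+02, -3.0000e-02, -8.9860e+01]), 0.664, array([0. , 0.3, 4.7]))
free (37.06, array([0.6708, 0.0986, 0.2166]), array([ 1.795e+02, -6.000e-02, -8.993e+01]), 1.006, array([ 0.1,  0.3, -0.8]))
d tub [0.6734 0.0027 0.    ] 0.0 0.035
d soap [ 0.6738 -0.0971  0.0043] 0.2 0.042
d softener [0.6739 0.0982 0.    ] 0.0 0.045
d pegbox [0.672  0.2244 0.0184] 1.1 0.024
e tub [0.6739 0.0025 0.    ] 0.0 0.047
e soap [ 0.6743 -0.0941 -0.0037] -0.2 0.077
e softener [0.673  0.0985 0.    ] 0.0 0.07
e tray [ 0.6766 -0.2262  0.0013] 0.1 0.068
e pegbox [0.6687 0.2231 0.0096] 0.5 0.449
top tub [ 0.6736 -0.0011  0.    ] 0.0 0.081
top soap [ 0.6738 -0.0973 -0.0206] -1.2 0.189
top softener [0.6452 0.0776 0.    ] 0.0 1.815
(39.72, array([0.6 , 0.04, 0.42]), array([-179.99,    0.  ,  -90.  ]), 1.001, array([ 1.2, -1.4,  0.9]))
```

View pics/we.png

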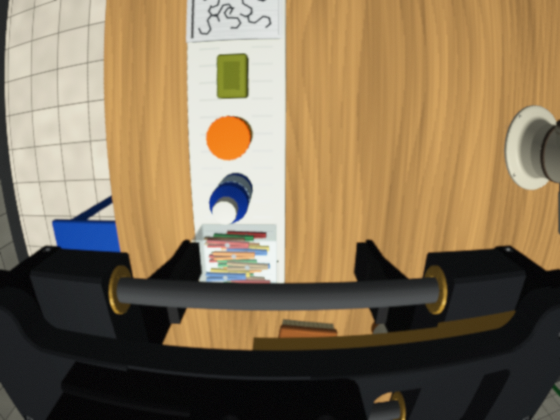

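All three sit within about 2 mm of their targets: soap (px 233,77), tub lid (229,138), bottle (231,198). A closer look at the scoop comes next, then the grasp.

Run:
```python
from fit import *
env.move_straight([.60,.0,.42]) if 0 else None
env.goto([.37,-.24,.23],[180,0,-90]); env.dwell(.3)
f=env.grab_frame("wrist"); cv2.imwrite("pics/ws.png",f["image"])
r=env.trace(f,"scoop"); q,e=fit(f,r[0]["mask"],"scoop",(.3778,-.298,-.085),0,True); print(np.round(q,4),np.degrees(q[2]),e)
pic=f["image"].copy(); pic[render(f,M["scoop"],q,0,True)>.5,2]=255; cv2.imwrite("pics/ws2.png",pic[:300])
for y in (-5,175): print(np.round(env.inverse_kinematics([.3778,-.298,.011],[180,0,y])),np.round(env.inverse_kinematics([.6737,.002,.14],[180,0,y])))
```

```text
[ 0.3777 -0.2977 -0.0841] -4.817763243398786 0.048529719547928
[-19.  22. -33.   0. -35. 104.] [ 14.  29.   3.   0. -64.  71.]
[-19.  22. -33.  -0. -35. -76.] [  14.   29.    3.   -0.  -64. -109.]
```

View pics/ws2.png

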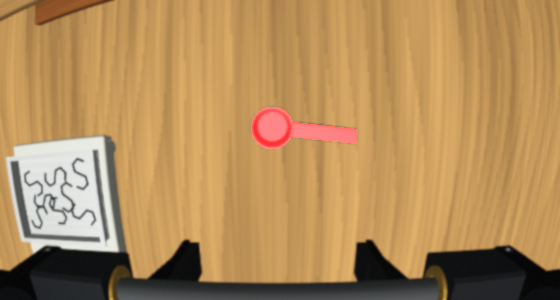

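The model overlay matches the scoop (cup px 272,127; handle end 357,136). Grasping it across the cup.

Run:
```python
from fit import *
pick(.3777,-.2979,-4.8,.011,8,up=.10,opening=.85)
p=env.read_state()["position"]
env.move_straight([p[0],p[1],p[2]+.10],rate=.12); print(st())
f=env.grab_frame("scene"); cv2.imwrite("pics/sc.png",cv2.resize(f["image"][130:270,100:296],(800,571)))
```

```text
down hit False (44.62, array([ 0.3783, -0.2982,  0.0116]), array([ 1.7997e+02, -8.0000e-02, -4.7900e+00]), 0.849, array([0.3, 0.7, 0.9]))
grip (45.19, array([ 0.3779, -0.298 ,  0.0113]), array([ 1.7999e+02, -3.0000e-02, -4.7900e+00]), 0.565, array([-0.3,  1.1,  2.8])) 8.00009494065307
(46.17, array([ 0.3773, -0.2977,  0.1105]), array([-1.7996e+02,  9.0000e-02, -4.8200e+00]), 0.569, array([-0.1,  0. , -0.5]))
```

View pics/sc.png

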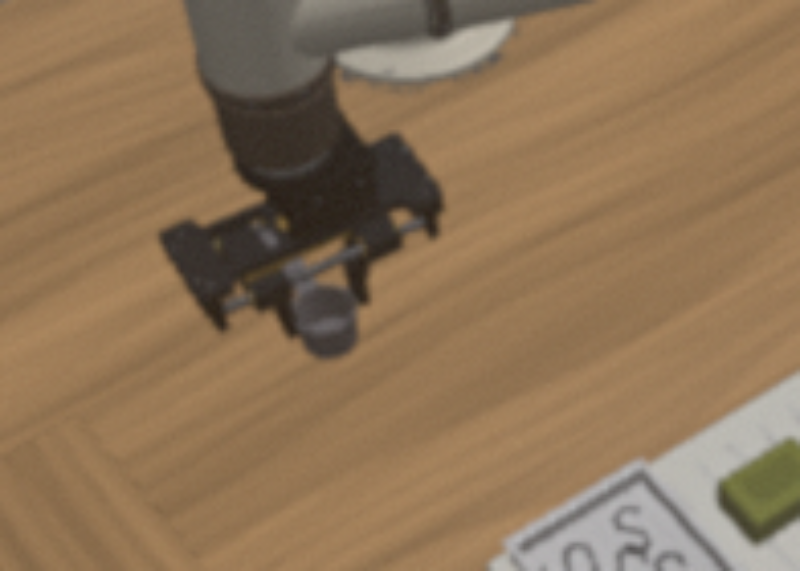

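Run:
```python
from fit import *
carry(.6737,.0022,.13,.0113+.129,.09,.13)
release(.12,.72)
env.goto([.58,.0,.42],[180,0,-90]); env.dwell(.3)
f=env.grab_frame("wrist"); cv2.imwrite("pics/fin.png",f["image"][:300])
for n,q0,z in (("scoop",(.6737,.0022,0),.129),("tub",(.6737,.0018,0),.045),("soap",(.6737,-.0955,0),.045),("softener",(.6737,.099,0),.045)):
    r=env.trace(f,n)
    if r:
        q,e=fit(f,r[0]["mask"],n,q0,z,True,yaw=n in("soap","scoop")); print(n,np.round(q,4),round(np.degrees(q[2]),1),round(e,3))
f=env.grab_frame("scene"); cv2.imwrite("pics/fin2.png",cv2.resize(f["image"][140:320,200:424],(800,600)))
print(st())
```

```text
over (49.36, array([0.6733, 0.0017, 0.2306]), array([-1.8e+02, -1.0e-02,  9.0e-02]), 0.57, array([-0.1, -0.1,  0.2]))
set hit True (50.92, array([0.6743, 0.0023, 0.1403]), array([ 1.7999e+02, -7.0000e-02,  1.5000e-01]), 0.568, array([1.5, 0. , 3.2]))
free (52.55, array([0.6726, 0.0022, 0.2579]), array([1.8e+02, 2.1e-01, 1.2e-01]), 0.718, array([ 0.1, -0.3, -0.1]))
scoop [0.6747 0.0031 0.0101] 0.6 0.038
tub [ 6.719e-01 -3.000e-04  0.000e+00] 0.0 2.01
soap [ 0.6747 -0.0956 -0.0184] -1.1 0.099
softener [0.6739 0.0987 0.    ] 0.0 0.158
(54.58, array([ 0.58, -0.  ,  0.42]), array([-180.,   -0.,  -90.]), 0.721, array([0.9, 1. , 0.1]))
```

View pics/fin.png

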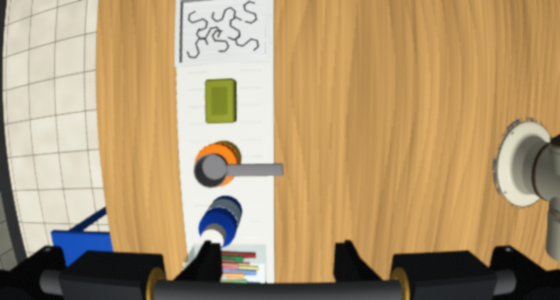

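View pics/fin2.png

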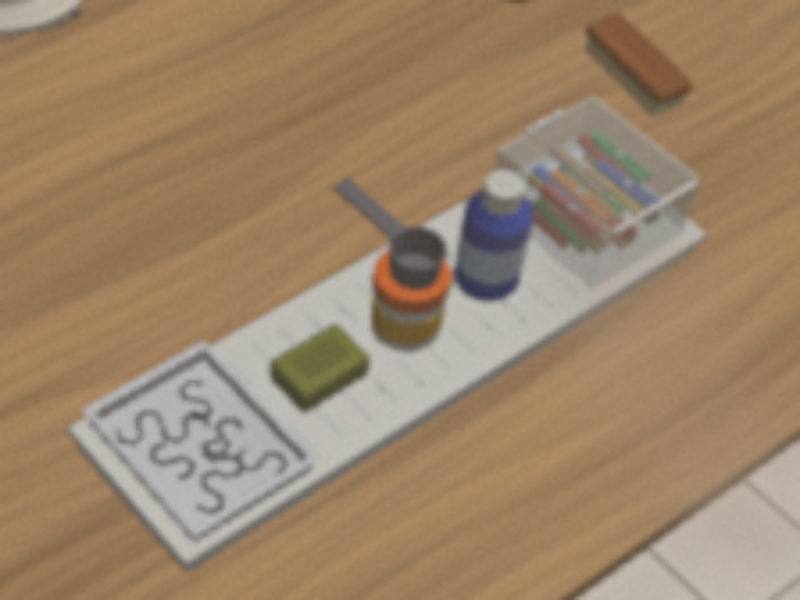

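The scoop stands upright on the lid (cup at px 417,255 in the scene view) with its handle toward the front. The whole row is in place, so I'm handing in.

```bash
python3 -c "
from workcell import env
print(env.close_job())"
```

```text
the job is handed in; nothing more can be done
None
```

I handed the job in at about 55 s of robot time: tub, soap and softener measured within about 2 mm of their planned spots in one row, and the scoop is upright on the lid about 1 mm off centre, handle to the front.

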